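# Snug down the pipe plug in the lid of the vacuum sample pot

### The job

The brass tapered pipe plug in the lid of the vacuum pot is only started by hand. Take the red T-handle key from the white tool block, seat it fully in the plug's square socket without forcing it, and turn clockwise until the taper bites and the plug is snug, about 0.45 N m on the key (below 0.35 it leaks, above 0.6 the thread galls). Then draw the key out, stand it back upright in its pocket in the block, let go, and leave everything else on the bench where it is.

Things in the scene. Friction and masses are not known exactly. Their poses are not given: they have to be found in the camera images.
- key: T-handle key, loose, about 200 g, 109 mm tall: square steel shank 14 x 14 mm, its last 4 mm tapering to 9 x 9 mm at the driving end, under a red cross bar 100 mm long, 16 mm wide, 18 mm high. Origin at the centre of the driving end; z up the shank to the bar, y along the bar; the flats face x and y. It starts upright in the tool block's pocket.
- key_tip (a point): Centre of the key's driving end (the key's origin), same axes.
- key_grip (a point): Centre of the key's red cross bar, 100 mm above the driving end; grip it across the bar's 16 mm width (along the key's x).
- plug: Brass tapered pipe plug, 44 mm across, 5 mm proud of a round steel boss on the pot's lid. Origin at the centre of its top face, z up. Clockwise from above tightens. About 0.05 N m of drag until the taper bites, after 0.5 to 2.3 rad (differs each time; nothing shows it); there it jumps to about 0.25 N m and then climbs by about 1 N m per rad, the plug sinking 1 mm at most. 0.45 N m is snug.
- pot: Stainless vacuum sample pot, fixed: 244 mm across its bolted lid, lid top 100 mm above the bench, bolt heads to 106 mm. Origin under its centre on the bench. The plug stands in a boss (64 mm across, top 115 mm above the bench) at x -15, y +55 mm in the pot's frame. A ball valve with a blue lever, 146 mm high above the bench, is at x -50, y -45 mm, lever to y -98 mm.
- block: White plastic tool block, fixed: 70 mm (x) by 180 mm (y), 45 mm high, origin under its centre on the bench. The key's pocket is near its -y end; in the other half stand two small screwdrivers, blue and yellow, 110 mm high above the bench, the nearer 92 mm from the key's axis.
- pocket (a point): Centre of the mouth of the key's square pocket, in the block's top face, 45 mm above the bench and 50 mm towards -y of the block's centre; axes as the block's. 17.5 mm square, 35 mm deep, 2 mm chamfer: the key stands in it with its end 10 mm and its bar 110 mm above the bench. At the start the bar lies along the block's y; any quarter turn fits.
- spare_plug: Bystander: small brass square-head plug, 30 mm across, 33 mm high, standing in the steel tray; origin under its centre.
- tape_roll: Bystander: white roll of thread tape, 52 mm across, 14 mm high, in the steel tray; origin under its centre.
- bottle: Bystander: clear bottle with a blue cap, 64 mm across, 135 mm high; origin under its centre.
- wafer_case: Bystander: round white wafer case, 112 mm across, 20 mm high; origin under its centre.
- slide_box: Bystander: blue slide box, 87 x 177 mm, 34 mm high; origin under its centre.
- beaker: Bystander: glass beaker, 68 mm across, 85 mm high; origin under its centre.
- wrench: Bystander: steel wrench lying on the bench, 170 mm long.
- socket (a point): Centre of the mouth of the plug's square socket (same point and axes as the plug), about 120 mm above the bench; x and y square to its flats. 15.6 mm square, 18 mm deep, 1.6 mm chamfer: a seated key has 0.8 mm play each side and about 0.25 rad of free play in turning. Tightness stays when the key is eased back within that play and drawn out; driving anticlockwise beyond it loosens the plug.
- gauge (a point): Centre of the face of the dial gauge on the lid, 52 mm across, 146 mm above the bench, at x +45, y -50 mm in the pot's frame.
There are look-alikes about, which are no part of the job. What is shaped like the key but purple is not meant. Leave any purple look-alike of the block alone.

How it is judged:
By the outcome, as a careful person would: the job done as asked, in the order asked, and still so for the second after the job is handed in, with the robot touching nothing.
It also fails if it takes over 64 s, if anything falls off the work surface, if the arm or the gripper's body presses on something with over 40 N, if the wrist force passes 120 N, or if a joint passes its speed limit or range.

### The arm

A 6-joint arm with a two-finger parallel gripper is mounted at the origin on the work surface. World frame = base frame: x ahead of the robot, y to its left, z up, the work surface at z = 0. Lengths are in m, angles in rad, forces in N, time in s.
With the tool pointing down it reaches from about 0.4 to 0.925 m from the base axis. Payload 12.5 kg.
Tool frame: the origin (TCP) lies midway between the tips of the shut fingers; the grasp point (between the pads) lies 19 mm behind it; z points along the fingers, y is the line along which they close (so a half turn about z gives the same grasp; the last joint's range is limited). The gripper opens to 95 mm and grips with 3 to 60 N. Pads are 20 mm wide; open, the fingers measure 119 mm over their backs; the gripper's body (75 mm by 180 mm) begins 59 mm behind the grasp point.
Start: joints at [1.179, 0.491, 1.559, -0, 1.092, -0.106], TCP at [0.176, 0.6, 0.215] pointing down, gripper open.
Joint ranges: [-3.1, 3.1], [-0.84, 2.19], [0.05, 2.79], [-1.13, 4.28], [0.06, 2.93], [-2.69, 2.69]. Speed limits (rad/s): [2.22, 2.22, 2.79, 3.14, 3.14, 3.14].

### API

Orientations are given as [roll, pitch, yaw] about the fixed x, y, z axes, in that order (R = Rz(yaw) Ry(pitch) Rx(roll)).
In Python, from bench import ctrl gives the robot as it stands. The module is installed in compiled form; this text tells all that it offers.
- The arm moves only by the tool send_rows, never from a script. Its arguments are lists of equal length, an entry for each row: "travel": the shift along the world's x, y, z in mm, a list of three; "turn": the turn, a rotation vector about the world's x, y, z in rad, a list of three. A call has 1 to 20 rows; each row shifts and turns the commanded pose from where the row before left it; what a row does not reach is not made up. A row lasts 1/8 s, in which the tool goes at most 62.5 mm and 10.7 degrees, less where a joint would pass 70% of its speed; a pose out of reach is approached as far as the arm can. A call is refused whole if a number of a shift passes 62.5 or a number of a turn 0.188, either way. A call with a gripper value outside its range is refused whole. "claw" is the finger opening in mm, from 0 to 95.1, set as the call begins (left out, the last holds). The fingers move at their own pace and stop on an object; "force" is the grip in N (left out, the last holds). Time passes only in rows, so rows that do not move let the fingers close. It gives the time, the measured TCP pose, the force, the opening and the grip force at its end, in the units of the state.
- ctrl.observe(): the state, without advancing time (a new reading comes with each control period).
- ctrl.snapshot(name): name is "side" or "top" or "wrist"; returns a dict with "color" (480x640x3 uint8, red, green, blue), "fx", "fy", "cx", "cy" (pixels), "R" (3x3) and "t" (3): a world point X has camera coordinates R X + t. Camera axes: x right, y down, z forward; pixel columns grow to the right and rows downward; lengths in m; the calibration is good to about 2 mm. The wrist camera is an equidistant fisheye: a pixel r from the principal point sees the ray r / f radians off the axis. A picture is of the moment at which its call begins. There is no depth.
- ctrl.job_done(): hands the job in; it is judged then, once.
Trained networks look in the newest picture that a camera, given by its name, has taken for a name from the list of things; names that differ only in an ending like _2 or _b are one class to them, and where a whole thing is asked for, a point or a joint stands for the part that bears it (a point fixed in the world has none). Each returns a list of dicts, best first, with "confidence" (0 to 1); they miss things now and then, are a little off and sometimes report something else, mostly with a low value. They report only what shows in the picture. A call takes as long as a camera call. They do not tell look-alikes from the thing itself.
- ctrl.outline_of(camera, label): "mask" (480x640 bool, what is visible of it) and "rect" ([left, top, right, bottom] in pixels, round what is visible of it).
The state is a dict: "t": time; "joints": joint angles; "qvel": joint speeds; "joint_torque": joint torques, N m; "tool_pos": TCP position; "tool_rot": TCP orientation; "wrist_force": force on the tool from outside, world axes, zero at the start; "wrist_torque": the same for the moment, N m; "opening": finger opening in m; "grasp_force": force on a finger pad.
Only numpy, scipy, OpenCV 4.12 (cv2) and the standard library are available. Lean on these libraries where they do the work, as an engineer would, in place of code of your own. Each camera call takes 0.05 s, during which the arm holds its last target. There are 200 camera calls.

## Working session

There is one attempt and no reset: what is moved stays moved. The work goes in short steps, Python scripts to look and compute and a tool call to move; the robot and the scene stay as the last step left them, time stands still between calls to the robot, and variables do not carry over. Pictures are saved under pics/ and viewed, at most 10 in all, crops included, and the job is handed in when it is done.

Besides the shell and the picture viewer there is one more tool, called after "Call:" in YAML: its name, and indented under it one key for each argument. send_rows: Moves the arm, as the interface text tells. Its arguments: {"type":"object","properties":{"travel":{"type":"array"},"turn":{"type":"array"},"claw":{"type":"number"},"force":{"type":"number"}},"required":["travel","turn"]}

```bash
mkdir -p pics
cat > h.py <<'E'
from bench import ctrl
import cv2, numpy as np
def snap(n,f):
    s=ctrl.snapshot(n); cv2.imwrite('pics/'+f+'.png',s['color'][:,:,::-1]); return s
def ray(s,u,v,fish=False):
    x=(u-s['cx'])/s['fx'];y=(v-s['cy'])/s['fy']
    if fish:
        r=np.hypot(x,y); k=np.sin(r)/r if r>1e-9 else 1; d=np.array([x*k,y*k,np.cos(r)])
    else: d=np.array([x,y,1.])
    R=np.array(s['R']);t=np.array(s['t']); return -R.T@t, R.T@d
def atz(s,u,v,z,fish=False):
    o,d=ray(s,u,v,fish); return o+d*(z-o[2])/d[2]
def proj(s,X,fish=False):
    c=np.array(s['R'])@np.array(X)+np.array(s['t'])
    if fish:
        r=np.hypot(c[0],c[1]);th=np.arctan2(r,c[2]);k=th/r if r>0 else 0
        return s['cx']+s['fx']*c[0]*k, s['cy']+s['fy']*c[1]*k
    return s['cx']+s['fx']*c[0]/c[2], s['cy']+s['fy']*c[1]/c[2]
E
python3 - <<'E'
from h import *
S={n:snap(n,n+'0') for n in('top','side')}
for n in S:
  s=S[n];print(n,s['fx'],s['cx'],s['cy'],np.round(s['R'],3).tolist(),np.round(s['t'],3).tolist())
  for l in('key','plug','pot','block','gauge'):
    for d in ctrl.outline_of(n,l):
      ys,xs=np.nonzero(d['mask']); print(l,round(d['confidence'],2),np.round(d['rect']).tolist(),xs.mean().round(1),ys.mean().round(1),len(xs))
o=ctrl.observe();print(o)
a=np.vstack([cv2.imread('pics/top0.png')]);
E
```

```text
top 582.5643021478077 324.66191349829734 232.5318346202997 [[0.028, -1.0, 0.007], [-0.997, -0.029, -0.073], [0.073, -0.005, -0.997]] [-0.042, 0.497, 1.698]
key 0.81 [233.0, 212.0, 270.0, 219.0] 248.0 215.0 152
key 0.56 [192.0, 158.0, 228.0, 174.0] 209.3 165.8 276
key 0.48 [227.0, 248.0, 247.0, 280.0] 237.2 263.0 237
plug 0.49 [330.0, 222.0, 346.0, 240.0] 338.6 230.4 217
pot 0.95 [316.0, 192.0, 407.0, 275.0] 359.5 232.5 5751
block 0.92 [201.0, 198.0, 268.0, 233.0] 231.2 214.7 1341
block 0.7 [176.0, 316.0, 244.0, 354.0] 209.4 332.9 1648
gauge 0.75 [312.0, 194.0, 409.0, 276.0] 359.6 232.4 5693
side 538.7360746667963 313.5989003963913 245.7074588743837 [[0.996, -0.09, -0.011], [-0.055, -0.507, -0.86], [0.071, 0.857, -0.51]] [-0.47, 0.113, 1.394]
key 0.69 [283.0, 192.0, 333.0, 201.0] 299.7 196.6 126
key 0.66 [268.0, 204.0, 297.0, 243.0] 280.6 217.8 466
key 0.58 [362.0, 183.0, 382.0, 224.0] 369.4 199.8 251
key 0.46 [326.0, 198.0, 332.0, 233.0] 328.2 215.2 203
plug 0.64 [318.0, 252.0, 335.0, 260.0] 324.7 254.6 147
pot 0.79 [280.0, 247.0, 379.0, 336.0] 326.9 288.5 7033
block 0.73 [315.0, 191
[... 152 characters left out ...]
': 0.6, 'joints': array([ 1.17940225e+00,  4.90870471e-01,  1.55892166e+00, -4.89672277e-05,
        1.09171010e+00, -1.05606890e-01]), 'qvel': array([-1.09509447e-03, -1.34862290e-03, -8.89224310e-05, -7.20962547e-04,
       -6.24198801e-05,  5.02010449e-05]), 'joint_torque': array([ 1.11212488e-03, -6.12203979e+01, -2.58355755e+01,  6.92732516e-02,
        4.45605686e-02,  2.70836017e-05]), 'tool_pos': array([0.17619005, 0.59965388, 0.21467183]), 'tool_rot': array([3.14150732e+00, 5.27453486e-05, 2.85582804e+00]), 'wrist_force': array([-0.30176358,  0.46032098, -0.1069086 ]), 'wrist_torque': array([-0.0131402 , -0.00444229, -0.01211805]), 'grasp_force': 0.0, 'opening': 0.09516916056475451}
```

View pics/top0.png

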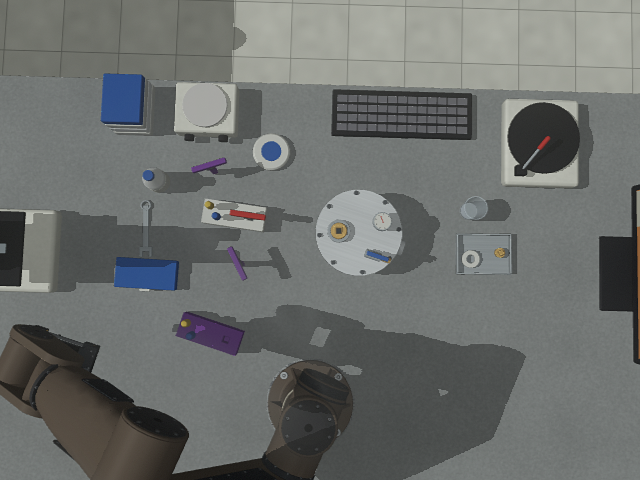

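View pics/side0.png

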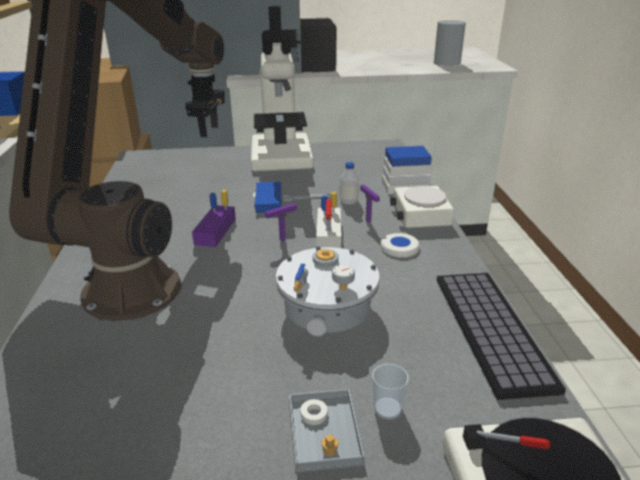

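Run:
```python
from h import *
s=ctrl.snapshot('top')
img=s['color'].astype(int)
for l,z in(('key',.118),('plug',.12),('pot',.1),('block',.045)):
  d=ctrl.outline_of('top',l)[0]; m=d['mask']
  if l=='key':
    m=(img[:,:,0]>150)&(img[:,:,1]<80)&(img[:,:,2]<80); m[:, :200]=0; m[:,300:]=0;m[:180]=0;m[260:]=0
  ys,xs=np.nonzero(m); c=atz(s,xs.mean(),ys.mean(),z)
  P=np.array([atz(s,u,v,z)[:2] for u,v in zip(xs,ys)])
  r=cv2.minAreaRect(P.astype(np.float32)*1000)
  print(l,c.round(4),len(xs),r)
s=ctrl.snapshot('wrist');print(s['fx'],s['cx'],s['cy'],np.round(s['R'],3).tolist(),(-np.array(s['R']).T@s['t']).round(4))
```

```text
key [0.5338 0.1906 0.118 ] 116 ((534.43994140625, 190.87454223632812), (94.13574981689453, 11.447455406188965), 82.87006378173828)Traceback (most recent call last):
  File "<stdin>", line 5, in <module>
IndexError: list index out of range
```

Call:
send_rows:
  travel:
    - [36,-41,0]
    - [36,-41,0]
    - [36,-41,0]
    - [36,-41,0]
    - [36,-41,0]
    - [36,-41,0]
    - [36,-41,0]
    - [36,-41,0]
    - [36,-41,0]
    - [34,-40,0]
    - [0,0,0]
    - [0,0,0]
  turn:
    - [0,0,-0.141]
    - [0,0,-0.141]
    - [0,0,-0.141]
    - [0,0,-0.141]
    - [0,0,-0.141]
    - [0,0,-0.141]
    - [0,0,-0.141]
    - [0,0,-0.141]
    - [0,0,-0.141]
    - [0,0,-0.141]
    - [0,0,0]
    - [0,0,0]
  claw: 50
  force: 60

```text
t: 2.25
tool_pos: [0.5339, 0.1907, 0.2145]
tool_rot: [-3.141, 0.0, 1.446]
wrist_force: [0.1, -0.6, 0.5]
opening: 0.0496
grasp_force: 0.0
```

Run:
```python
from h import *
s=snap('wrist','w1');img=s['color'].astype(int)
print(s['fx'],s['cx'],s['cy'],np.round(s['R'],3).tolist(),(-np.array(s['R']).T@s['t']).round(4))
o=ctrl.observe();print(o['t'],o['tool_pos'],o['tool_rot'])
m=((img[:,:,0]>110)&(img[:,:,1]<70)&(img[:,:,2]<70)).astype(np.uint8)
n,L,st,C=cv2.connectedComponentsWithStats(m);i=1+st[1:,4].argmax();print(st[i],C[i])
ys,xs=np.nonzero(L==i)
P=np.array([atz(s,u,v,.119,True)[:2] for u,v in zip(xs,ys)],np.float32)*1000
print(cv2.minAreaRect(P),P.mean(0))
for l in('key','block'):
  for d in ctrl.outline_of('wrist',l): print(l,d['confidence'],d['rect'])
print(proj(s,[.534,.191,.119],True))
```

```text
371.64829954431775 317.29023220299723 242.40484132728346 [[0.992, -0.123, -0.001], [-0.117, -0.95, 0.289], [-0.036, -0.287, -0.957]] [0.5445 0.2722 0.383 ]
2.3 [0.53365054 0.19119698 0.21466017] [-3.14138695e+00 -5.43040537e-05  1.44711329e+00]
[ 307  179   21  127 2587] [317.20757634 241.47042907]
((533.9404296875, 190.9735870361328), (98.85877990722656, 15.206245422363281), 83.393310546875) [534.46014 193.05016]
key 0.95 [112.6, 187.1, 201.7, 269.6]
key 0.93 [304.0, 179.6, 329.6, 302.3]
key 0.56 [428.4, 21.3, 502.8, 139.0]
block 0.82 [1.7, 99.0, 68.6, 253.6]
block 0.68 [277.7, 73.2, 360.1, 262.5]
(np.float64(316.93759210152314), np.float64(245.23578271693427))
```

View pics/w1.png

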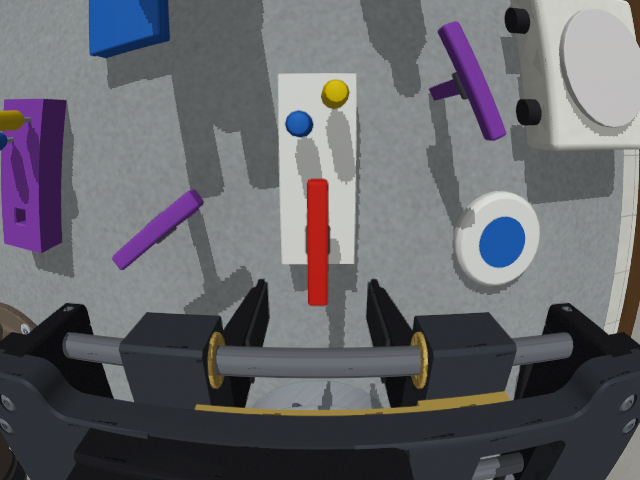

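Call:
send_rows:
  travel:
    - [0,0,-25]
    - [0,0,-30]
    - [0,0,-30]
    - [0,0,-25]
    - [0,0,-14]
    - [0,0,0]
  turn:
    - [0,0,0.009]
    - [0,0,0]
    - [0,0,0]
    - [0,0,0]
    - [0,0,0]
    - [0,0,0]

```text
t: 3.15
tool_pos: [0.5338, 0.1911, 0.0903]
tool_rot: [-3.141, 0.0, 1.456]
wrist_force: [-0.3, 0.1, 0.2]
opening: 0.0499
grasp_force: 0.0
```

Call:
send_rows:
  travel:
    - [0,0,0]
    - [0,0,0]
    - [0,0,0]
    - [0,0,0]
    - [0,0,0]
  turn:
    - [0,0,0]
    - [0,0,0]
    - [0,0,0]
    - [0,0,0]
    - [0,0,0]
  claw: 5

```text
t: 3.78
tool_pos: [0.5343, 0.1907, 0.0909]
tool_rot: [3.141, -0.0, 1.455]
wrist_force: [-1.2, -0.5, 3.2]
opening: 0.0155
grasp_force: 60.0
```

Run:
```python
from h import *
o=ctrl.observe();print({k:np.round(v,4) for k,v in o.items()})
```

```text
{'t': np.float64(3.775), 'joints': array([ 0.2264,  0.5647,  1.8249, -0.    ,  0.7515,  0.3425]), 'qvel': array([-0.0006,  0.0002,  0.0004,  0.0012,  0.0022,  0.0006]), 'joint_torque': array([-8.54000e-02, -5.72893e+01, -1.82079e+01,  4.10000e-02,
       -1.34600e-01,  8.00000e-04]), 'tool_pos': array([0.5343, 0.1907, 0.0909]), 'tool_rot': array([ 3.1412e+00, -1.0000e-04,  1.4547e+00]), 'wrist_force': array([-1.1629, -0.4717,  3.2417]), 'wrist_torque': array([-0.082 ,  0.1718,  0.0262]), 'grasp_force': np.float64(59.998), 'opening': np.float64(0.0155)}
```

Call:
send_rows:
  travel:
    - [0,0,10]
    - [0,0,25]
    - [0,0,30]
    - [0,0,30]
    - [0,0,25]
    - [0,0,15]
    - [0,0,0]
  turn:
    - [0,0,0]
    - [0,0,0]
    - [0,0,0]
    - [0,0,0]
    - [0,0,0]
    - [0,0,0]
    - [0,0,0]

```text
t: 4.65
tool_pos: [0.5343, 0.1907, 0.2264]
tool_rot: [3.14, -0.0, 1.455]
wrist_force: [0.2, 0.4, -2.5]
opening: 0.0154
grasp_force: 60.0
```

Run:
```python
from h import *
o=ctrl.observe();print({k:np.round(o[k],4) for k in('t','tool_pos','wrist_force','wrist_torque','grasp_force')})
s=ctrl.snapshot('top')
print(atz(s,338.6,230.4,.12).round(4),atz(s,359.5,232.5,.1).round(4),atz(s,(312+409)/2,(194+276)/2,.1))
for l,z in(('plug',.12),('pot',.1)):
  for d in ctrl.outline_of('top',l):
    r=d['rect'];print(l,d['confidence'],r,atz(s,(r[0]+r[2])/2,(r[1]+r[3])/2,z).round(4))
```

```text
{'t': np.float64(4.65), 'tool_pos': array([0.5343, 0.1907, 0.2264]), 'wrist_force': array([ 0.2359,  0.3807, -2.4962]), 'wrist_torque': array([-0.114 ,  0.0774,  0.0752]), 'grasp_force': np.float64(59.9965)}
[ 0.4973 -0.0659  0.12  ] [ 0.4946 -0.1253  0.1   ] [ 0.48763501 -0.12823762  0.1       ]
plug 0.59 [331.8, 223.3, 347.4, 240.2] [ 0.4936 -0.0687  0.12  ]
pot 0.96 [314.1, 191.3, 404.2, 275.8] [ 0.4916 -0.1244  0.1   ]
```

Call:
send_rows:
  travel:
    - [2,-12,0]
    - [5,-26,0]
    - [5,-26,0]
    - [5,-26,0]
    - [5,-26,0]
    - [5,-26,0]
    - [5,-26,0]
    - [5,-26,0]
    - [5,-26,0]
    - [4,-26,0]
    - [0,-12,0]
    - [0,0,0]
    - [0,0,0]
  turn:
    - [0,0,0.07]
    - [0,0,0.15]
    - [0,0,0.15]
    - [0,0,0.15]
    - [0,0,0.15]
    - [0,0,0.15]
    - [0,0,0.15]
    - [0,0,0.15]
    - [0,0,0.15]
    - [0,0,0.15]
    - [0,0,0.15]
    - [0,0,0]
    - [0,0,0]

```text
t: 6.42
tool_pos: [0.58, -0.0668, 0.2251]
tool_rot: [3.141, -0.001, 3.022]
wrist_force: [-0.5, -0.2, -1.8]
opening: 0.0155
grasp_force: 60.0
```

Run:
```python
from h import *
s=snap('wrist','w2')
o=ctrl.observe();print(o['t'],o['tool_pos'],o['tool_rot'],o['joints'][5],o['wrist_torque'])
for d in ctrl.outline_of('wrist','plug'):
  r=d['rect'];print(d['confidence'],r,atz(s,(r[0]+r[2])/2,(r[1]+r[3])/2,.12,True).round(4))
print(proj(s,[.495,-.067,.12],True))
```

```text
6.475 [ 0.58005446 -0.06672153  0.22530734] [ 3.14128079e+00 -6.35823935e-04  3.02244986e+00] -1.6795278268272136 [ 0.02545451 -0.00105827 -0.0257737 ]
0.77 [274.6, 105.0, 335.6, 162.0] [ 0.4978 -0.0655  0.12  ]
(np.float64(302.63859098455794), np.float64(129.93210026207456))
```

View pics/w2.png

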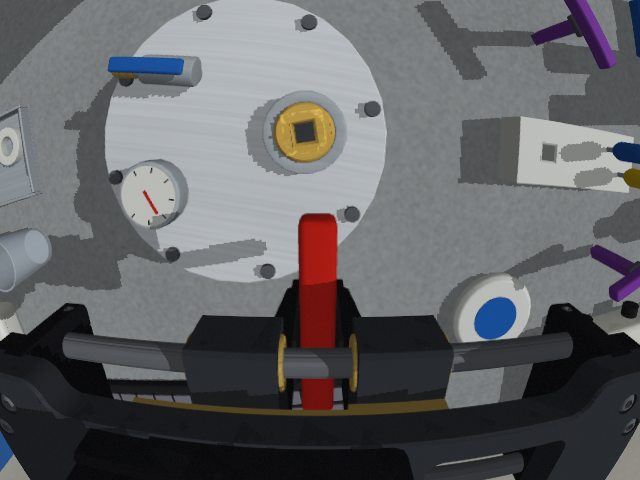

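Run:
```python
from h import *
s=ctrl.snapshot('wrist');img=s['color']
# rectified top-down patch: 0.25 mm/px around plug at z=.12
c0=np.array([.497,-.066]);N=240
def patch(z):
  mx=np.zeros((N,N),np.float32);my=mx.copy()
  for i in range(N):
    for j in range(N):
      mx[i,j],my[i,j]=proj(s,[c0[0]+(N/2-i)*.25e-3,c0[1]+(N/2-j)*.25e-3,z],True)
  return cv2.remap(img,mx,my,cv2.INTER_CUBIC)
p=patch(.12);cv2.imwrite('pics/p1.png',cv2.resize(p,None,fx=2.5,fy=2.5)[:,:,::-1])
h=cv2.cvtColor(p,cv2.COLOR_RGB2HSV)
b=((h[:,:,0]>12)&(h[:,:,0]<32)&(h[:,:,1]>120)&(h[:,:,2]>90)).astype(np.uint8)
W=lambda q:(c0+np.array([(N/2-q[1])*.25e-3,(N/2-q[0])*.25e-3])).round(4)
cs,_=cv2.findContours(b,0,2);c=max(cs,key=cv2.contourArea);e=cv2.minEnclosingCircle(c);print('brass',W(e[0]),e[1]*.25, W(cv2.fitEllipse(c)[0]))
for th in(60,75,90,110):
  d=(p.max(2)<th).astype(np.uint8);d[:60]=0;d[180:]=0;d[:,:60]=0;d[:,180:]=0
  cs,_=cv2.findContours(d,0,2)
  if cs:
    r=cv2.minAreaRect(max(cs,key=cv2.contourArea));print(th,W(r[0]),np.array(r[1])*.25,r[2])
```

```text
brass [ 0.4965 -0.0662] 22.285911560058594 [ 0.4965 -0.0663]
60 [ 0.4965 -0.066 ] [13.5 13. ] 90.0
75 [ 0.4965 -0.066 ] [14.  13.5] 90.0
90 [ 0.4963 -0.066 ] [14.74489498 14.24506664] 88.49256896972656
110 [ 0.4963 -0.0657] [15.48066139 15.45569229] 87.1375961303711
```

View pics/p1.png

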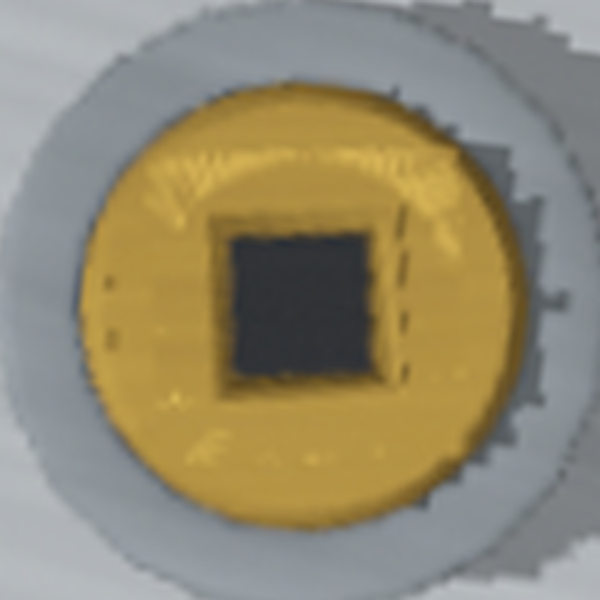

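Call:
send_rows:
  travel:
    - [-10,0,0]
    - [-20,0.5,0]
    - [-20,0,0]
    - [-20,0,0]
    - [-13.5,0,0]
    - [0,0,-6]
    - [0,0,-8]
    - [0,0,-6]
    - [0,0,0]
    - [0,0,0]
  turn:
    - [0,0,0.04]
    - [0,0,0.04]
    - [0,0,0.04]
    - [0,0,0.04]
    - [0,0,0.01]
    - [0,0,0]
    - [0,0,0]
    - [0,0,0]
    - [0,0,0]
    - [0,0,0]

```text
t: 7.82
tool_pos: [0.4969, -0.0669, 0.2056]
tool_rot: [3.142, -0.0, -3.088]
wrist_force: [0.7, 1.6, -2.0]
opening: 0.0158
grasp_force: 60.0
```

Run:
```python
from h import *
o=ctrl.observe();print({k:np.round(o[k],4) for k in('t','tool_pos','tool_rot','wrist_force','wrist_torque','joint_torque')})
s=snap('side','s1')
cv2.imwrite('pics/s1c.png',cv2.resize(cv2.imread('pics/s1.png')[170:300,260:400],None,fx=4,fy=4,interpolation=2))
```

```text
{'t': np.float64(7.825), 'tool_pos': array([ 0.4969, -0.0669,  0.2056]), 'tool_rot': array([ 3.1415e+00, -1.0000e-04, -3.0885e+00]), 'wrist_force': array([ 0.6553,  1.5536, -2.0331]), 'wrist_torque': array([-0.0105, -0.021 , -0.0105]), 'joint_torque': array([ 1.50000e-03, -4.76930e+01, -2.34855e+01, -4.74000e-02,
        5.62000e-02,  3.60000e-03])}
```

View pics/s1c.png

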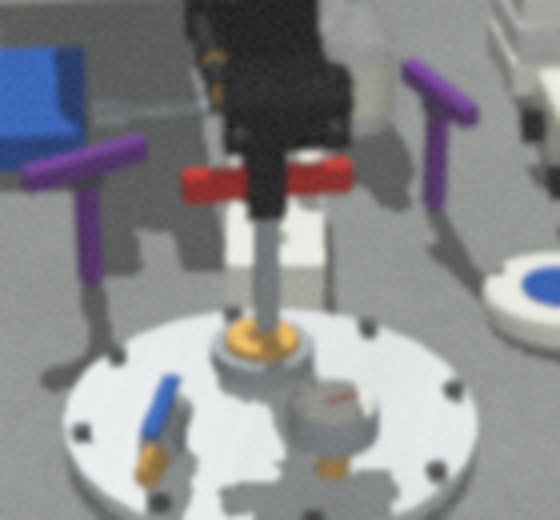

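Call:
send_rows:
  travel:
    - [-0.4,0.8,0]
    - [0,0,-3]
    - [0,0,-3]
    - [0,0,-2]
    - [0,0,-2]
    - [0,0,0]
    - [0,0,0]
  turn:
    - [0,0,0]
    - [0,0,0]
    - [0,0,0]
    - [0,0,0]
    - [0,0,0]
    - [0,0,0]
    - [0,0,0]

```text
t: 8.75
tool_pos: [0.4958, -0.066, 0.1953]
tool_rot: [3.141, -0.001, -3.088]
wrist_force: [-3.2, -0.6, -2.2]
opening: 0.0155
grasp_force: 60.0
```

Call:
send_rows:
  travel:
    - [-0.3,0,0]
    - [0,0,-2]
    - [0,0,-2]
    - [0,0,-2]
    - [0,0,-2]
    - [0,0,0]
    - [0,0,0]
  turn:
    - [0,0,0]
    - [0,0,0]
    - [0,0,0]
    - [0,0,0]
    - [0,0,0]
    - [0,0,0]
    - [0,0,0]

```text
t: 9.62
tool_pos: [0.4957, -0.066, 0.1874]
tool_rot: [3.141, -0.001, -3.088]
wrist_force: [-3.8, -1.2, -1.7]
opening: 0.0159
grasp_force: 60.0
```

```bash
cat > o.py <<'E'
from h import *
o=ctrl.observe();print({k:np.round(o[k],4).tolist() for k in('t','tool_pos','tool_rot','wrist_force','wrist_torque')},o['joints'][5].round(4),o['joint_torque'].round(3))
E
python3 o.py
```

```text
{'t': 9.625, 'tool_pos': [0.4957, -0.066, 0.1874], 'tool_rot': [3.1413, -0.0007, -3.0885], 'wrist_force': [-3.7636, -1.2275, -1.7365], 'wrist_torque': [-0.0898, 1.3077, -0.0564]} -1.8885 [ 5.1600e-01 -4.9437e+01 -2.5840e+01  3.6700e-01 -1.5480e+00 -2.7000e-02]
```

Call:
send_rows:
  travel:
    - [-0.5,0,0]
    - [0,0,-1.5]
    - [0,0,-1.5]
    - [0,0,-1]
    - [0,0,-1]
    - [0,0,0]
    - [0,0,0]
  turn:
    - [0,0,0]
    - [0,0,0]
    - [0,0,0]
    - [0,0,0]
    - [0,0,0]
    - [0,0,0]
    - [0,0,0]

```text
t: 10.5
tool_pos: [0.4956, -0.0661, 0.1829]
tool_rot: [-3.142, 0.0, -3.088]
wrist_force: [-5.6, -0.4, 3.4]
opening: 0.0156
grasp_force: 60.0
```

```bash
python3 o.py
```

```text
{'t': 10.5, 'tool_pos': [0.4956, -0.0661, 0.1829], 'tool_rot': [-3.1416, 0.0004, -3.0884], 'wrist_force': [-5.5826, -0.4002, 3.3969], 'wrist_torque': [-0.0346, 1.3109, -0.0348]} -1.8888 [ 4.3400e-01 -4.6921e+01 -2.4195e+01  3.2600e-01 -1.6140e+00 -2.7000e-02]
```

Call:
send_rows:
  travel:
    - [-0.8,0,0.3]
    - [0,0,0]
    - [0,0,0]
  turn:
    - [0,0,0]
    - [0,0,0]
    - [0,0,0]

```text
t: 10.88
tool_pos: [0.495, -0.0661, 0.183]
tool_rot: [-3.142, 0.001, -3.088]
wrist_force: [-1.5, 0.6, -2.3]
opening: 0.0153
grasp_force: 60.0
```

```bash
python3 o.py
```

```text
{'t': 10.875, 'tool_pos': [0.495, -0.0661, 0.183], 'tool_rot': [-3.1416, 0.0007, -3.0885], 'wrist_force': [-1.4512, 0.5886, -2.3372], 'wrist_torque': [-0.0692, 0.4709, -0.0391]} -1.8893 [ 2.0300e-01 -4.8914e+01 -2.3464e+01  1.1200e-01 -5.2100e-01 -1.2000e-02]
```

Call:
send_rows:
  travel:
    - [0,0,0]
    - [0,0,0]
    - [0,0,0]
    - [0,0,0]
    - [0,0,0]
    - [0,0,0]
    - [0,0,0]
  turn:
    - [0,0,-0.08]
    - [0,0,-0.12]
    - [0,0,-0.12]
    - [0,0,-0.12]
    - [0,0,-0.1]
    - [0,0,-0.06]
    - [0,0,0]

```text
t: 11.75
tool_pos: [0.4948, -0.0658, 0.1829]
tool_rot: [3.141, 0.0, 2.595]
wrist_force: [-1.5, 2.8, -0.7]
opening: 0.0155
grasp_force: 60.0
```

```bash
python3 o.py
```

```text
{'t': 11.75, 'tool_pos': [0.4948, -0.0658, 0.1829], 'tool_rot': [3.141, 0.0, 2.5952], 'wrist_force': [-1.4972, 2.7615, -0.7214], 'wrist_torque': [0.5825, 0.4069, 0.0797]} -1.2898 [ -0.954 -48.848 -23.681  -0.403  -0.635   0.549]
```

Call:
send_rows:
  travel:
    - [0,0,0]
    - [0,0,0]
    - [0,0,0]
    - [0,0,0]
  turn:
    - [0,0,-0.1]
    - [0,0,-0.1]
    - [0,0,0]
    - [0,0,0]

```text
t: 12.25
tool_pos: [0.4948, -0.0658, 0.1829]
tool_rot: [3.141, -0.0, 2.398]
wrist_force: [0.5, 3.8, -4.3]
opening: 0.0156
grasp_force: 60.0
```

```bash
python3 o.py
```

```text
{'t': 12.25, 'tool_pos': [0.4948, -0.0658, 0.1829], 'tool_rot': [3.141, -0.0, 2.3976], 'wrist_force': [0.4685, 3.8484, -4.281], 'wrist_torque': [1.072, -0.0792, 0.1754]} -1.0921 [ -2.229 -50.201 -23.693  -0.971  -0.184   0.179]
```

Call:
send_rows:
  travel:
    - [0,0.6,0]
    - [0,0,0]
    - [0,0,0]
  turn:
    - [0,0,0]
    - [0,0,0]
    - [0,0,0]

```text
t: 12.62
tool_pos: [0.4948, -0.0655, 0.1829]
tool_rot: [3.141, 0.0, 2.395]
wrist_force: [0.8, 2.2, -6.0]
opening: 0.0156
grasp_force: 60.0
```

```bash
python3 o.py;python3 o.py
```

```text
{'t': 12.625, 'tool_pos': [0.4948, -0.0655, 0.1829], 'tool_rot': [3.1415, 0.0001, 2.3952], 'wrist_force': [0.8343, 2.1662, -6.0229], 'wrist_torque': [0.5213, -0.1805, 0.1451]} -1.0885 [ -1.326 -51.052 -23.62   -0.529   0.145   0.169]
{'t': 12.625, 'tool_pos': [0.4948, -0.0655, 0.1829], 'tool_rot': [3.1415, 0.0001, 2.3952], 'wrist_force': [0.8343, 2.1662, -6.0229], 'wrist_torque': [0.5213, -0.1805, 0.1451]} -1.0885 [ -1.326 -51.052 -23.62   -0.529   0.145   0.169]
```

Call:
send_rows:
  travel:
    - [0,0.3,-0.3]
    - [0,0,0]
    - [0,0,0]
  turn:
    - [0,0,-0.1]
    - [0,0,0]
    - [0,0,0]

```text
t: 13.0
tool_pos: [0.4948, -0.0652, 0.1827]
tool_rot: [3.141, 0.0, 2.297]
wrist_force: [1.1, 0.8, -6.6]
opening: 0.0159
grasp_force: 60.0
```

```bash
python3 o.py
```

```text
{'t': 13.0, 'tool_pos': [0.4948, -0.0652, 0.1827], 'tool_rot': [3.1414, 0.0003, 2.2969], 'wrist_force': [1.0659, 0.7925, -6.6454], 'wrist_torque': [0.3241, -0.2603, 0.1814]} -0.9896 [ -1.013 -50.613 -23.035  -0.334   0.329   0.241]
```

Call:
send_rows:
  travel:
    - [0,0,-0.4]
    - [0,0,0]
    - [0,0,0]
  turn:
    - [0,0,-0.1]
    - [0,0,0]
    - [0,0,0]

```text
t: 13.38
tool_pos: [0.4949, -0.0652, 0.1825]
tool_rot: [3.141, 0.001, 2.197]
wrist_force: [1.3, 1.8, -1.8]
opening: 0.0157
grasp_force: 60.0
```

```bash
python3 o.py
```

```text
{'t': 13.375, 'tool_pos': [0.4949, -0.0652, 0.1825], 'tool_rot': [3.141, 0.0006, 2.1974], 'wrist_force': [1.2681, 1.8326, -1.7878], 'wrist_torque': [0.4392, -0.368, 0.3173]} -0.8901 [ -1.351 -48.432 -21.712  -0.401   0.35    0.309]
```

Call:
send_rows:
  travel:
    - [0,0.3,0]
    - [0,0,0]
    - [0,0,0]
  turn:
    - [0,0,-0.06]
    - [0,0,0]
    - [0,0,0]

```text
t: 13.75
tool_pos: [0.4949, -0.065, 0.1825]
tool_rot: [3.141, 0.001, 2.137]
wrist_force: [1.9, 0.4, -0.8]
opening: 0.0158
grasp_force: 60.1
```

```bash
python3 o.py
```

```text
{'t': 13.75, 'tool_pos': [0.4949, -0.065, 0.1825], 'tool_rot': [3.1411, 0.0006, 2.1368], 'wrist_force': [1.9152, 0.4311, -0.8309], 'wrist_torque': [0.1528, -0.4947, 0.4026]} -0.8289 [ -1.005 -48.065 -20.985  -0.09    0.635   0.433]
```

Call:
send_rows:
  travel:
    - [0,0,0]
    - [0,0,0]
    - [0,0,0]
  turn:
    - [0,0,-0.06]
    - [0,0,0]
    - [0,0,0]

```text
t: 14.12
tool_pos: [0.4949, -0.0649, 0.1824]
tool_rot: [3.141, 0.001, 2.077]
wrist_force: [2.3, 0.4, -0.8]
opening: 0.0156
grasp_force: 60.1
```

```bash
python3 o.py
```

```text
{'t': 14.125, 'tool_pos': [0.4949, -0.0649, 0.1824], 'tool_rot': [3.141, 0.0005, 2.0766], 'wrist_force': [2.2968, 0.4003, -0.8273], 'wrist_torque': [0.2056, -0.7709, 0.4999]} -0.7687 [ -1.112 -48.002 -20.376  -0.097   0.96    0.5  ]
```

Call:
send_rows:
  travel:
    - [0,0,0]
    - [0,0,0]
    - [0,0,0]
    - [0,0,0]
  turn:
    - [0,0,0.05]
    - [0,0,0.05]
    - [0,0,0.02]
    - [0,0,0]

```text
t: 14.62
tool_pos: [0.4947, -0.0649, 0.1823]
tool_rot: [3.141, 0.0, 2.194]
wrist_force: [1.5, 0.8, 0.5]
opening: 0.0155
grasp_force: 60.0
```

```bash
python3 o.py
```

```text
{'t': 14.625, 'tool_pos': [0.4947, -0.0649, 0.1823], 'tool_rot': [3.1414, 0.0001, 2.1944], 'wrist_force': [1.5158, 0.7874, 0.5431], 'wrist_torque': [0.0692, -0.4821, 0.0244]} -0.8866 [ -0.355 -47.529 -20.531  -0.222   0.738  -0.172]
```

Call:
send_rows:
  travel:
    - [0,0,3]
    - [0,0,4]
    - [0,0,6]
    - [0,0,6]
    - [0,0,8]
    - [0,0,10]
    - [0,0,6]
    - [0,0,0]
    - [0,0,0]
  turn:
    - [0,0,0]
    - [0,0,0]
    - [0,0,0]
    - [0,0,0]
    - [0,0,0]
    - [0,0,0]
    - [0,0,0]
    - [0,0,0]
    - [0,0,0]

```text
t: 15.75
tool_pos: [0.4945, -0.0648, 0.2251]
tool_rot: [-3.141, -0.0, 2.195]
wrist_force: [0.2, -0.1, -1.3]
opening: 0.0155
grasp_force: 60.0
```

```bash
python3 o.py
python3 - <<'E'
from h import *
s=snap('side','s2')
cv2.imwrite('pics/s2c.png',cv2.resize(cv2.imread('pics/s2.png')[150:280,250:400],None,fx=4,fy=4,interpolation=2))
E
```

```text
{'t': 15.75, 'tool_pos': [0.4945, -0.0648, 0.2251], 'tool_rot': [-3.1414, -0.0003, 2.1948], 'wrist_force': [0.2149, -0.1401, -1.2899], 'wrist_torque': [-0.0258, -0.0166, 0.0335]} -0.8869 [ 1.1000e-02 -4.7450e+01 -2.4735e+01  1.8000e-02  9.4000e-02  0.0000e+00]
```

View pics/s2c.png

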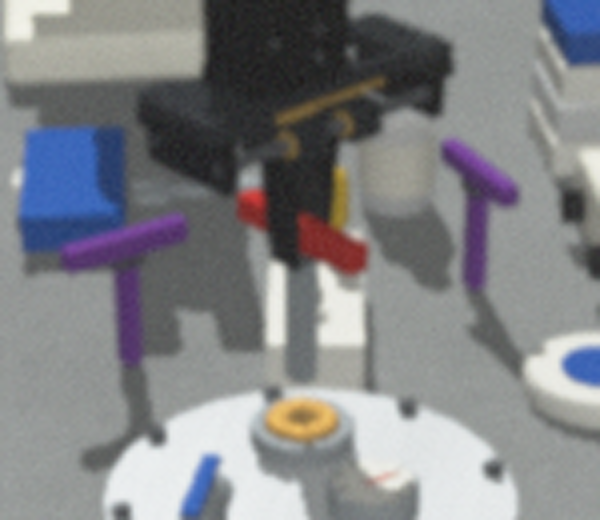

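Call:
send_rows:
  travel:
    - [2,13,0]
    - [4,26,0]
    - [4,26,0]
    - [4,26,0]
    - [4,26,0]
    - [4,26,0]
    - [4,26,0]
    - [4,26,0]
    - [4,26,0]
    - [4,22,0]
    - [1.8,12.5,0]
    - [0,0,-25]
    - [0,0,-30]
    - [0,0,-20]
    - [0,0,-10]
    - [0,0,0]
    - [0,0,0]
  turn:
    - [0,0,-0.04]
    - [0,0,-0.07]
    - [0,0,-0.07]
    - [0,0,-0.07]
    - [0,0,-0.07]
    - [0,0,-0.07]
    - [0,0,-0.07]
    - [0,0,-0.07]
    - [0,0,-0.07]
    - [0,0,-0.07]
    - [0,0,-0.07]
    - [0,0,0]
    - [0,0,0]
    - [0,0,0]
    - [0,0,0]
    - [0,0,0]
    - [0,0,0]

```text
t: 17.92
tool_pos: [0.5348, 0.1908, 0.141]
tool_rot: [3.14, -0.0, 1.455]
wrist_force: [0.7, 1.6, -1.3]
opening: 0.0156
grasp_force: 60.0
```

```bash
python3 o.py
python3 - <<'E'
from h import *
s=snap('side','s3')
cv2.imwrite('pics/s3c.png',cv2.resize(cv2.imread('pics/s3.png')[160:270,270:400],None,fx=5,fy=5,interpolation=2))
E
```

```text
{'t': 17.925, 'tool_pos': [0.5348, 0.1908, 0.141], 'tool_rot': [3.1405, -0.0003, 1.4548], 'wrist_force': [0.6869, 1.5985, -1.3112], 'wrist_torque': [-0.0987, 0.1027, -0.0016]} 0.3424 [-1.9000e-02 -5.7299e+01 -2.1560e+01  6.5000e-02  6.0000e-03  0.0000e+00]
```

View pics/s3c.png

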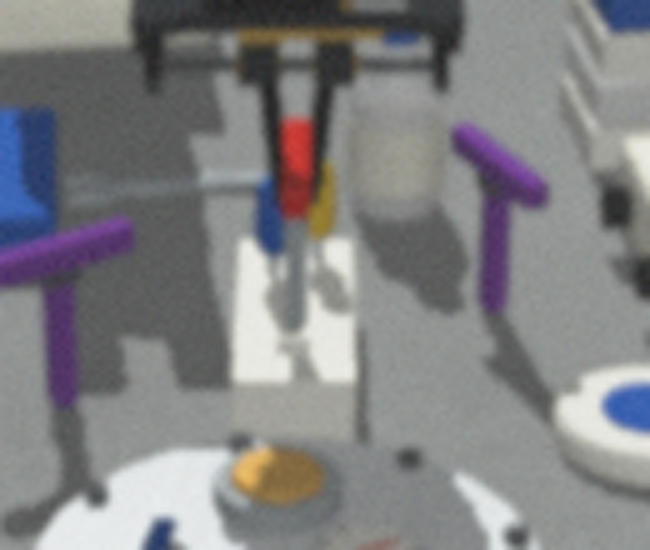

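Call:
send_rows:
  travel:
    - [0,0,-6]
    - [0,0,-5]
    - [0,0,-4]
    - [0,0,-4]
    - [0,0,-4]
    - [0,0,0]
  turn:
    - [0,0,0]
    - [0,0,0]
    - [0,0,0]
    - [0,0,0]
    - [0,0,0]
    - [0,0,0]

```text
t: 18.73
tool_pos: [0.5344, 0.1906, 0.1169]
tool_rot: [-3.141, 0.0, 1.455]
wrist_force: [0.1, 0.4, -2.2]
opening: 0.0155
grasp_force: 60.0
```

Entering freely; now down to the bottom.

Call:
send_rows:
  travel:
    - [0,0,-6]
    - [0,0,-7]
    - [0,0,-5]
    - [0,0,-4]
    - [0,0,-2.5]
    - [0,0,0]
    - [0,0,0]
  turn:
    - [0,0,0]
    - [0,0,0]
    - [0,0,0]
    - [0,0,0]
    - [0,0,0]
    - [0,0,0]
    - [0,0,0]

```text
t: 19.6
tool_pos: [0.5346, 0.1907, 0.0929]
tool_rot: [3.141, -0.0, 1.455]
wrist_force: [0.5, -0.3, -0.9]
opening: 0.0155
grasp_force: 60.0
```

```bash
python3 o.py
```

```text
{'t': 19.6, 'tool_pos': [0.5346, 0.1907, 0.0929], 'tool_rot': [3.1413, -0.0001, 1.4548], 'wrist_force': [0.4905, -0.3042, -0.8646], 'wrist_torque': [-0.066, 0.0258, -0.0509]} 0.3423 [-6.0000e-03 -5.9631e+01 -1.9194e+01  5.9000e-02  6.0000e-03  0.0000e+00]
```

Call:
send_rows:
  travel:
    - [0,0,-1]
    - [0,0,-0.7]
    - [0,0,0]
    - [0,0,0]
  turn:
    - [0,0,0]
    - [0,0,0]
    - [0,0,0]
    - [0,0,0]

```text
t: 20.1
tool_pos: [0.5345, 0.1907, 0.0911]
tool_rot: [3.141, -0.0, 1.455]
wrist_force: [-0.0, 1.2, -2.3]
opening: 0.0156
grasp_force: 60.0
```

Call:
send_rows:
  travel:
    - [0,0,0]
    - [0,0,0]
    - [0,0,0]
    - [0,0,0]
    - [0,0,0]
  turn:
    - [0,0,0]
    - [0,0,0]
    - [0,0,0]
    - [0,0,0]
    - [0,0,0]
  claw: 50

```text
t: 20.72
tool_pos: [0.5345, 0.1907, 0.0911]
tool_rot: [3.141, -0.0, 1.455]
wrist_force: [0.3, 0.7, -0.5]
opening: 0.0496
grasp_force: 0.0
```

Call:
send_rows:
  travel:
    - [0,0,10]
    - [0,0,30]
    - [0,0,35]
    - [0,0,35]
    - [0,0,20]
    - [0,0,0]
    - [0,0,0]
  turn:
    - [0,0,0]
    - [0,0,0]
    - [0,0,0]
    - [0,0,0]
    - [0,0,0]
    - [0,0,0]
    - [0,0,0]

```text
t: 21.6
tool_pos: [0.5341, 0.1906, 0.2204]
tool_rot: [-3.141, 0.0, 1.455]
wrist_force: [-0.7, 0.2, 0.1]
opening: 0.0501
grasp_force: 0.0
```

```bash
python3 o.py
python3 - <<'E'
from h import *
s=snap('wrist','w4')
E
```

```text
{'t': 21.6, 'tool_pos': [0.5341, 0.1906, 0.2204], 'tool_rot': [-3.1408, 0.0003, 1.4548], 'wrist_force': [-0.6838, 0.1966, 0.1189], 'wrist_torque': [-0.1148, 0.0527, 0.0023]} 0.3423 [ 4.3000e-02 -5.5791e+01 -2.5595e+01  7.9000e-02  2.8000e-02  0.0000e+00]
```

View pics/w4.png

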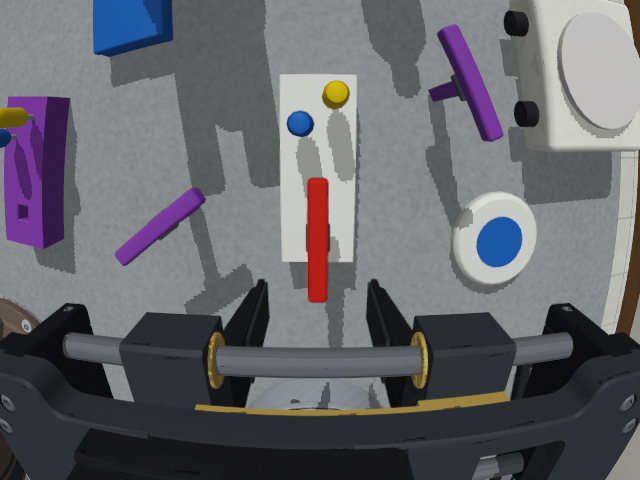

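The key stands upright in its pocket, with the red bar centred at about (317,240) as it was before. Everything else is undisturbed, and the gripper is clear.

```bash
python3 -c "
from bench import ctrl
print(ctrl.job_done())"
```

```text
the job is handed in; nothing more can be done
None
```

The plug was tightened to about 0.47–0.50 N m by the wrist sensor; the key is back upright in its pocket, the gripper is clear, nothing else was moved, and the job was handed in at about 22 s.

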